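Service mode, then offer up the offset copper link

ROBOT

A 6-joint arm with a two-finger parallel gripper is mounted at the origin on the work surface. World frame = base frame: x ahead of the robot, y to its left, z up, the work surface at z = 0. Lengths are in mm, angles in rad, forces in N, time in s.
With the tool pointing down it reaches from about 300 to 875 mm from the base axis. Payload 6.4 kg.
Tool frame: the origin (TCP) lies at the very end of the fingers, on their centre line; the grasp point (between the pads) lies 19 mm behind it; z points along the fingers, y is the direction in which the jaws open and shut (so a half turn about z gives the same grasp; the last joint's range is limited). The gripper opens to 88 mm and grips with 3 to 60 N. Pads are 18 mm wide; open, the fingers measure 123 mm over their backs; the gripper's body (75 mm by 187 mm) begins 45 mm behind the grasp point.
Start: joints at [0.968, 0.181, 1.607, -0, 1.354, -0.206], TCP at [222.21, 530.343, 238.714] pointing down, gripper open.
Joint ranges: [-2.99, 2.99], [-0.89, 2.07], [0.3, 2.58], [-1.14, 4.28], [0, 2.63], [-3.12, 3.12]. Speed limits (rad/s): [2.57, 2.57, 3.01, 3.14, 3.14, 3.14].

INTERFACE

Orientations are given as a rotation vector (axis times angle).
In Python, from bench import robot gives the robot as it stands.
- The arm moves only by the tool step_arm, never from a script. Its argument "targets" is a list that holds one entry, the list of rows, each a list of 6 numbers: the shift along the tool's x, y, z in cm, then the turn, a rotation vector about the tool's x, y, z in units of 5 degrees (1.0 is 5 degrees). A call has exactly 5 rows; each row is the pose to reach, as a shift and turn from the pose commanded when the call began, along the tool's axes at that moment; what a row does not reach only later rows make up. A row lasts 1/8 s, in which the tool goes at most 62.5 mm and 10.7 degrees, less where a joint would pass 70% of its speed; a pose out of reach is approached as far as the arm can. A call with a gripper value outside its range is refused whole. "fingers" is the finger opening in cm, from 0 to 8.81, set as the call begins (left out, the last holds). The fingers move at their own pace and stop on an object; "newtons" is the grip in N (left out, the last holds). Time passes only in rows, so rows that repeat a pose let the fingers close, or fill a call up. It gives the time, the measured TCP pose, the force and the opening at its end, in the units of the state.
- robot.sense(): the state, without advancing time (a new reading comes with each control period).
- robot.get_image(name): name is "scene" or "top" or "wrist"; returns a dict with "frame" (420x560x3 uint8, blue, green, red), "fx", "fy", "cx", "cy" (pixels), "origin" and "orientation" of the camera in the world; the wrist camera has in their place "T_tool_cam" (4x4, takes a point from camera to tool coordinates, whose origin is the TCP and whose axes are the flange's). Camera axes: x right, y down, z forward; pixel columns grow to the right and rows downward; lengths in mm; the calibration is good to about 2 mm. A picture is of the moment at which its call begins: read the wrist's pose just before it. There is no depth.
- robot.job_done(): hands the job in, once; it reports no verdict.
Trained networks look in the newest picture that a camera, given by its name, has taken for a name from the list of things; names that differ only in an ending like _2 or _b are one class to them, and where a whole thing is asked for, a point or a joint stands for the part that bears it (a point fixed in the world has none). Each returns a list of dicts, best first, with "p" (0 to 1); they miss things now and then, are a little off and sometimes report something else, mostly with a low value. They report only what shows in the picture. A call takes as long as a camera call. They do not tell look-alikes from the thing itself.
- robot.search_frame(label, camera): "point" ([column, row] as shares, 0 to 1, of the picture: columns of its width, rows of its height, amid what is visible of it).
- robot.regions_of(label, camera): "region" (420x560 bool, what is visible of it) and "point" ([column, row] as shares, 0 to 1, of the picture: columns of its width, rows of its height, amid what is visible of it).
The state is a dict: "time_s": time; "joint_pos": joint angles; "qvel": joint speeds; "tau": joint torques, N m; "position": TCP position; "tcp_rot": TCP orientation; "wrist_force": force on the tool from outside, world axes, zero at the start; "ft_torque": the same for the moment, N m; "opening": opening from 0.0 (shut) to 1.0 (fully open).
Only numpy, scipy, OpenCV 4.12 (cv2) and the standard library are available. Lean on these libraries where they do the work, as an engineer would, in place of code of your own. Each camera call takes 0.05 s, during which the arm holds its last target.

TASK

Put the battery monitor into service mode: with the insulated probe, push the button at the bottom of the recess in the monitor box fully down and keep it down for half a second, then stand the probe back in its holder. Then lift the copper link by its balance point and finish still holding it level and still over the two bare studs of the module, about 5 cm above their tips, each hole over its stud and the heavy block end pointing away from the monitor box. The copper link must never touch the module, stays in its cradle until the probe is back, and the other things on the bench are left alone.

Things in the scene. Friction and masses are not known exactly. Their poses are not given: they have to be found in the camera images.
- module: Battery module, fixed: four upright blue cells with a black top, 130 x 200 mm (x, y), top 100 mm above the bench; origin at the centre of its underside. On top: two bare upright studs (8 mm diameter) 100 mm apart along y at x = -35 mm, a cap 108 mm high between them; fitted copper plates at x = +37 mm, up to 110 mm high; grey monitor box across the +y end (y 55 to 100 mm), 135 mm high.
- stud_a_top (a point): Centre of the tip of bare stud A, at module (-35, -75, 125) mm: the stud at the module's -y end, farther from the monitor box. It stands 25 mm above the module's top.
- stud_b_top (a point): Centre of the tip of bare stud B, at module (-35, 25, 125) mm: the stud nearer to the monitor box.
- recess_mouth (a point): Centre of the mouth of the round recess (16 mm diameter, upright) in the top of the monitor box, 135 mm above the bench, at module (-20, 77.5, 135) mm. The white button's top (13 mm diameter) lies 6 mm below the mouth.
- service_button (a joint): Travel of the white button in the recess: 0 = up, 0.005 m = fully down. It springs back; it starts to move at about 1.4 N and is fully down at about 5 N. More than 0.0035 counts as down.
- holder: Probe holder, fixed to the bench: black block 60 x 60 x 60 mm (with a rubber foot 74 mm square) with one round upright hole, 16 mm diameter and 55 mm deep, in the middle of its top. Origin at the centre of its underside.
- holder_mouth (a point): Centre of the mouth of the holder's hole, 60 mm above the bench.
- probe: Insulated probe, 125 mm long, 60 g, standing tip down in the holder. Origin at the tip, z up along it: steel shaft 7 mm diameter, z 0 to 50 mm; finger guard 30 mm diameter, 50 to 54 mm; round plastic handle 18 mm diameter, 54 to 125 mm. In the holder the guard rests on the block's top: the tip is 10 mm, the handle's top 135 mm above the bench.
- cradle: Wooden cradle on which the copper link lies, fixed to the bench: a base 190 x 70 x 5 mm with two cross battens, each 12 mm (x) by 60 mm (y), tops 30 mm above the bench, centred at its x = -62 and +74 mm. Origin under the base near its middle; its x runs along the link.
- link: Copper link, 0.5 to 0.75 kg: flat bar 180 x 26 x 8 mm along its x, with a heavy copper block 44 x 26 x 28 mm on top of its +x end (x 46 to 90 mm, top 36 mm above the underside). Origin: centre of the bar's underside, z up. It lies on the cradle's battens, underside 30 mm above the bench; grip it across its 26 mm width.
- link_balance (a point): Balance point (centre of mass along the bar): link (32.5, 0, 4) mm, at mid-thickness of the bar, 13.5 mm from the block's face. Its axes are the link's.
- link_hole_a (a point): Underside centre of the bar's 12 mm hole A, next to the block, at link (26, 0, 0) mm; belongs over stud A.
- link_hole_b (a point): Underside centre of the bar's 12 mm hole B, near the plain end, at link (-74, 0, 0) mm; belongs over stud B.
- hardware_box: Bystander: open cardboard box of nuts, 90 x 130 x 55 mm. Leave alone.
- plate_stack: Bystander: stack of square copper plates, 80 x 80 x 13 mm. Leave alone.
- tape_roll: Bystander: roll of black tape, 84 mm diameter, 19 mm high. Leave alone.
- screwdriver: Bystander: screwdriver, 200 mm long, lying. Leave alone.
Not all that is in view belongs to the job. Of the things like the cradle, leave any that is pink; of the rest the larger one is meant.

How it is judged:
By the outcome, as a careful person would: the job done as asked, in the order asked, and still so for the second after the job is handed in, while the arm keeps its last pose, push and grip.
It also fails if it takes over 67 s, if anything falls off the work surface, if the arm or the gripper's body presses on something with over 40 N, if the wrist force passes 120 N, or if a joint passes its speed limit or range.

## Working session

There is one attempt and no reset: what is moved stays moved. The work goes in short steps, Python scripts to look and compute and a tool call to move; the robot and the scene stay as the last step left them, time stands still between calls to the robot, and variables do not carry over. Pictures are saved under pics/ and viewed, and the job is handed in when it is done.

Besides the shell and the picture viewer there is one more tool, called after "Call:" as a command line: name --argument value ..., lists and objects as JSON in quotes. step_arm: Moves the arm, as the interface text tells. Its arguments: {"type":"object","properties":{"targets":{"type":"array"},"fingers":{"type":"number"},"newtons":{"type":"number"}},"required":["targets"]}

```bash
ls; mkdir -p pics
python3 - <<'E'
from bench import robot
import cv2
s=robot.sense(); print(s)
for n in("scene","top","wrist"):
    d=robot.get_image(n); cv2.imwrite(f"pics/{n}0.png",d["frame"]); print(n,{k:v for k,v in d.items() if k!="frame"})
E
```

```text
pics
{'time_s': 0.0, 'joint_pos': array([ 9.67695229e-01,  1.81529713e-01,  1.60799993e+00,  1.40174266e-05,
        1.35381504e+00, -2.06307096e-01]), 'qvel': array([ 1.04327206e-04,  9.68698112e-05, -2.38614738e-03, -9.05332532e-04,
        7.90350759e-04, -1.57044075e-04]), 'tau': array([ 1.93579017e-04, -4.33877563e+01, -3.41842210e+01,  7.03068520e-02,
        3.86032881e-02, -1.35506289e-04]), 'position': array([221.88790178, 529.87882072, 237.82042417]), 'tcp_rot': array([-6.19067741e-01, -3.07927591e+00,  2.52073348e-03]), 'wrist_force': array([-0.97282909,  0.63013808, -0.10459455]), 'ft_torque': array([-0.03728118,  0.00969951, -0.00455135]), 'opening': 0.998752778849426}
scene {'fx': 397.2084452246304, 'fy': 397.2084452246304, 'cx': 282.4709940203049, 'cy': 205.8961201111503, 'origin': array([1398.59221182, -360.9367007 ,  699.29143576]), 'orientation': array([-1.84034044, -1.27916744,  0.68758953])}
top {'fx': 451.257498659838, 'fy': 451.257498659838, 'cx': 275.36862148469083, 'cy': 216.64830546667844, 'origin': array([ 382.35026063,  -30.94198393, 1184.48149534]), 'orientation': array([-2.14736561,  2.10070262, -0.21616646])}
wrist {'fx': 325.5015049001744, 'fy': 325.5015049001744, 'cx': 276.68330473484775, 'cy': 209.2443618613058, 'T_tool_cam': array([[ 3.25030849e-04, -9.49150751e-01, -3.14821768e-01,
         8.29327215e+01],
       [ 9.99999610e-01,  5.67177715e-04, -6.77546644e-04,
         6.70046809e-01],
       [ 8.21653797e-04, -3.14821425e-01,  9.49150565e-01,
        -1.47135479e+02],
       [ 0.00000000e+00,  0.00000000e+00,  0.00000000e+00,
         1.00000000e+00]])}
```

View pics/scene0.png

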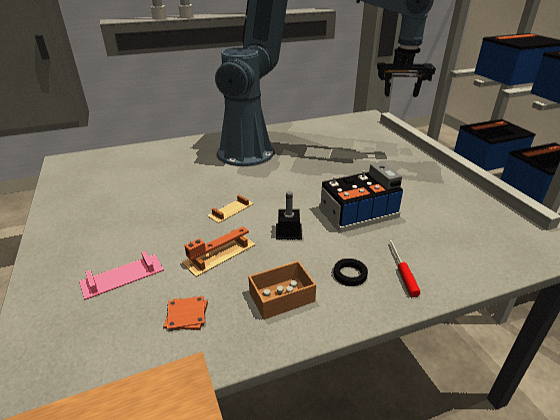

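View pics/top0.png

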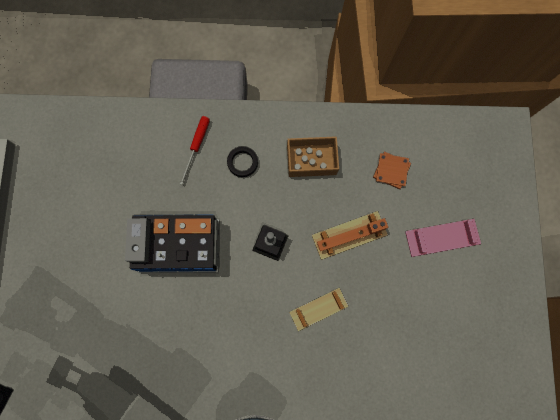

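View pics/wrist0.png

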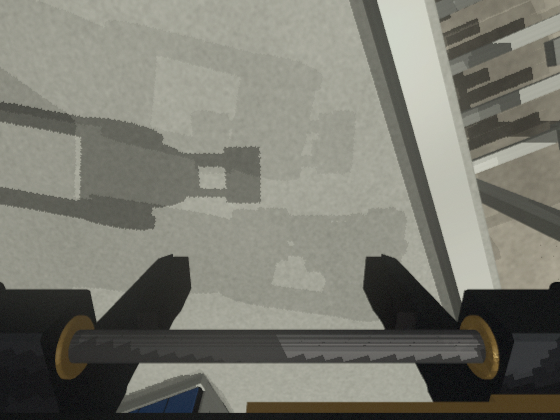

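```bash
cat > h.py <<'E'
import numpy as np, cv2
from scipy.spatial.transform import Rotation as R
from scipy.optimize import least_squares
from bench import robot
def cam(d,s=None):
    K=np.array([[d["fx"],0,d["cx"]],[0,d["fy"],d["cy"]],[0,0,1]])
    if "origin" in d: return K,R.from_rotvec(d["orientation"]).as_matrix(),np.array(d["origin"])
    T=np.eye(4);T[:3,:3]=R.from_rotvec(s["tcp_rot"]).as_matrix();T[:3,3]=s["position"]
    T=T@d["T_tool_cam"];return K,T[:3,:3],T[:3,3]
def ray(c,uv):
    K,Rm,o=c; v=Rm@np.linalg.solve(K,[uv[0],uv[1],1]); return o,v/np.linalg.norm(v)
def proj(c,p):
    K,Rm,o=c; q=K@(Rm.T@(np.asarray(p,float)-o)); return q[:2]/q[2]
def atz(c,uv,z):
    o,v=ray(c,uv); return o+v*(z-o[2])/v[2]
def tri(obs):
    A=np.zeros((3,3));b=np.zeros(3)
    for c,uv in obs:
        o,v=ray(c,uv);P=np.eye(3)-np.outer(v,v);A+=P;b+=P@o
    p=np.linalg.solve(A,b)
    return p,[float(np.linalg.norm(proj(c,p)-uv)) for c,uv in obs]
def grab(n):
    s=robot.sense(); d=robot.get_image(n); return d["frame"],cam(d,s),s
def find(l,n,k=3):
    return [(np.array(r["point"])*[560,420],r["p"]) for r in robot.search_frame(l,n)[:k]]
E
python3 - <<'E'
from h import *
C={n:grab(n)[1] for n in("top","scene")}
for l in["module","stud_a_top","stud_b_top","recess_mouth","holder","holder_mouth","probe","cradle","link","link_balance","link_hole_a","link_hole_b"]:
    r={n:find(l,n) for n in C}
    print(l,{n:[(p.round(1).tolist(),round(q,2)) for p,q in r[n]] for n in r})
    if r["top"] and r["scene"]:
        p,e=tri([(C[n],r[n][0][0]) for n in C]); print("   ",p.round(1),np.round(e,1))
print(robot.sense()["time_s"])
E
```

```text
module {'top': [([173.6, 241.3], 0.55), ([394.2, 169.0], 0.3), ([249.2, 156.6], 0.26)], 'scene': [([363.8, 199.7], 0.67)]}
    [536.  218.3  51.3] [1.  0.8]
stud_a_top {'top': [([174.4, 241.5], 0.91)], 'scene': [([358.9, 198.9], 0.93)]}
    [532.4 210.   55.1] [1.4 1.2]
stud_b_top {'top': [([171.2, 242.8], 0.6)], 'scene': [([365.6, 197.8], 0.81)]}
    [532.3 224.9  54.1] [1.5 1.3]
recess_mouth {'top': [([268.3, 239.7], 0.73), ([175.8, 245.3], 0.68)], 'scene': [([363.6, 194.8], 0.6)]}
    [585.7  63.2 135.6] [42.9 38.4]
holder {'top': [([273.8, 244.5], 0.73)], 'scene': [([286.8, 225.4], 0.83)]}
    [537.9 -33.2  21.2] [1.6 1.5]
holder_mouth {'top': [([271.1, 244.7], 0.57), ([199.7, 136.5], 0.42)], 'scene': [([291.7, 225.3], 0.79)]}
    [538.9 -22.5  19.4] [3.1 2.8]
probe {'top': [([269.2, 238.3], 0.47)], 'scene': [([288.6, 203.4], 0.67)]}
    [541.3 -25.1  97.3] [0.1 0.1]
cradle {'top': [([349.1, 232.4], 0.96), ([314.5, 307.6], 0.94), ([445.1, 234.4], 0.75)], 'scene': [([119.7, 274.9], 0.93), ([231.3, 211.2], 0.73), ([183.4, 313.2], 0.66)]}
    [ 581.3 -363.8   -4.3] [47.  52.2]
link {'top': [([355.7, 234.9], 0.91), ([273.8, 244.5], 0.26)], 'scene': [([207.7, 244.6], 0.89), ([350.6, 275.7], 0.16)]}
    [ 563.3 -255.1   32.6] [2.7 2.6]
link_balance {'top': [([351.1, 236.5], 0.87)], 'scene': [([207.2, 244.9], 0.9)]}
    [ 558.6 -250.1   26.5] [5.  4.8]
link_hole_a {'top': [([353.4, 238.5], 0.65)], 'scene': [([209.5, 245.6], 0.98), ([409.7, 278.3], 0.27)]}
    [ 555.4 -250.4   21.8] [2.4 2.3]
link_hole_b {'top': [([353.4, 238.5], 0.65)], 'scene': [([209.5, 245.6], 0.98), ([409.7, 278.3], 0.27)]}
    [ 555.4 -250.4   21.8] [2.4 2.3]
1.45
```

```bash
cat >> h.py <<'E'
def down(yaw): # tool x axis at world angle yaw, z down
    c,s=np.cos(yaw),np.sin(yaw); return np.array([[c,s,0],[s,-c,0],[0,0,-1.]])
def yawof(s): 
    x=R.from_rotvec(s["tcp_rot"]).as_matrix()[:,0]; return np.arctan2(x[1],x[0])
def plan(p,yaw=None):
    s=robot.sense(); M=R.from_rotvec(s["tcp_rot"]).as_matrix()
    if yaw is None: yaw=yawof(s)
    sh=M.T@(np.array(p)-s["position"])/10
    tr=R.from_matrix(M.T@down(yaw)).as_rotvec()/np.radians(5)
    print("shift cm",sh.round(2),"turn",tr.round(2),"yaw now",np.degrees(yawof(s)).round(1), "t",s["time_s"])
E
python3 - <<'E'
from h import *
d=cv2.imread("pics/top0.png")
cv2.imwrite("pics/c1.png",np.hstack([cv2.resize(d[200:285,115:230],None,fx=3.4,fy=3.4,interpolation=2),cv2.resize(d[200:285,310:425],None,fx=3.4,fy=3.4,interpolation=2)]))
plan([540,215,330])
E
```

```text
shift cm [-41.5  -16.8   -9.13] turn [-0.  0. -0.] yaw now 157.3 t 1.45
```

View pics/c1.png

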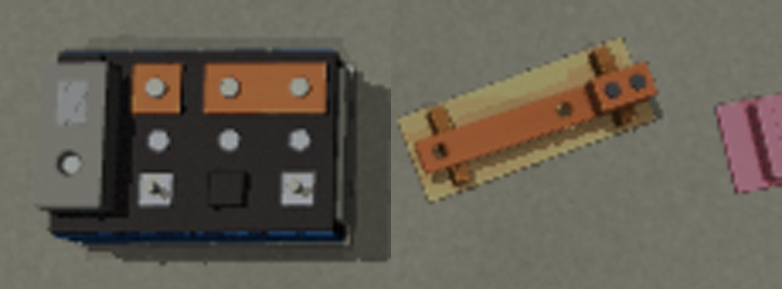

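The crop shows the module's monitor box at its left end, with the recess at top pixel ~(136,248). The bare studs are at ~(161,255) and (203,255). There are three cradle-like things: the larger wooden one holding the link at (350,235), a small empty wooden one at (319,309), and a pink one at (443,238). The cradle meant is the first: it isn't pink, it's the larger of the rest, and the link lies on it with its block to the right (-y).

Call:
step_arm --targets '[[[-6,-2,-3,0,0,0],[-12,-5,-6,0,0,0],[-18,-8,-9,0,0,0],[-24,-10,-9,0,0,0],[-30,-12,-9,0,0,0]]]' --fingers 8.8

```text
time_s: 2.08
position: [432.6, 321.6, 329.0]
tcp_rot: [0.618, 3.078, 0.003]
wrist_force: [0.8, 0.4, -0.3]
opening: 0.999
```

Call:
step_arm --targets '[[[-6,-2,0,0,0,0],[-11.5,-4.8,0,0,0,0],[-11.5,-4.8,0,0,0,0],[-11.5,-4.8,0,0,0,0],[-11.5,-4.8,0,0,0,0]]]'

```text
time_s: 2.7
position: [517.7, 235.5, 327.7]
tcp_rot: [-0.616, -3.08, -0.0]
wrist_force: [-0.6, 0.1, 0.8]
opening: 1.003
```

Run:
```python
from h import *
f,c,s=grab("wrist"); cv2.imwrite("pics/w1.png",f); print(s["position"],s["qvel"].round(3))
np.savez("w1.npz",K=c[0],R=c[1],o=c[2])
plan([545,-30,330])
```

```text
[517.73276617 235.4618545  327.67676055] [ 0.007 -0.003 -0.002 -0.003 -0.002 -0.002]
shift cm [-12.73 -23.47  -0.24] turn [0. 0. 0.] yaw now 157.4 t 2.75
```

View pics/w1.png

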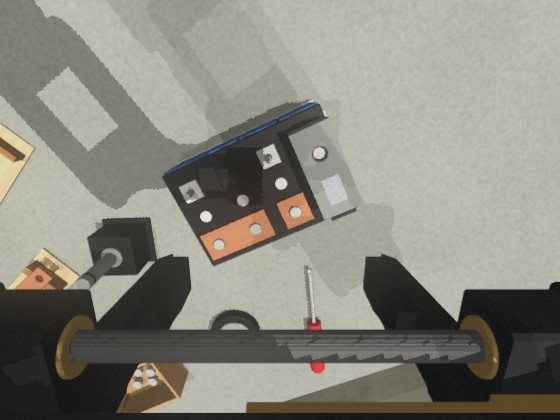

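Call:
step_arm --targets '[[[-3,-5,0,0,0,0],[-6,-10,0,0,0,0],[-9,-15,0,0,0,0],[-12,-20,0,0,0,0],[-12.7,-23.5,0,0,0,0]]]'

```text
time_s: 3.38
position: [545.1, -32.9, 327.6]
tcp_rot: [0.619, 3.08, -0.0]
wrist_force: [-0.2, -0.3, -0.1]
opening: 0.998
```

Call:
step_arm --targets '[[[0,0,0,0,0,0],[0,0,0,0,0,0],[0,0,0,0,0,0],[0,0,0,0,0,0],[0,0,0,0,0,0]]]'

```text
time_s: 4.0
position: [545.0, -30.9, 327.5]
tcp_rot: [0.618, 3.08, 0.0]
wrist_force: [0.1, -0.0, 0.6]
opening: 0.999
```

Run:
```python
from h import *
f,c,s=grab("wrist"); cv2.imwrite("pics/w2.png",f); print(s["position"],s["qvel"].round(3))
np.savez("w2.npz",K=c[0],R=c[1],o=c[2])
a=cv2.imread("pics/w1.png")
cv2.imwrite("pics/c2.png",np.hstack([cv2.resize(a[95:275,155:365],None,fx=3.5,fy=3.3,interpolation=2)]))
```

```text
[545.01697666 -30.93505005 327.54991703] [-0.007  0.001  0.001 -0.002 -0.    -0.001]
```

View pics/w2.png

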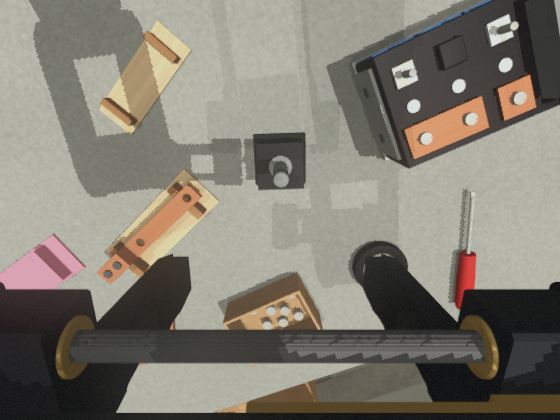

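View pics/c2.png

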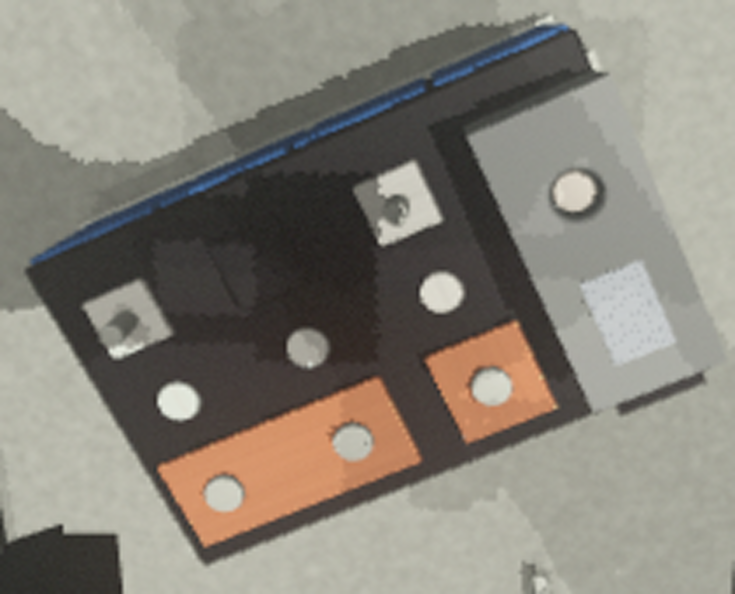

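Run:
```python
import cv2,numpy as np
a=cv2.imread("pics/w2.png")
cv2.imwrite("pics/c3.png",np.vstack([np.hstack([cv2.resize(a[0:100,380:530],None,fx=2.6,fy=2.6,interpolation=2),cv2.resize(a[120:220,205:355],None,fx=2.6,fy=2.6,interpolation=2)]),cv2.resize(a[165:285,80:240],(780,330),interpolation=2)]))
```

```text
(no output)
```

View pics/c3.png

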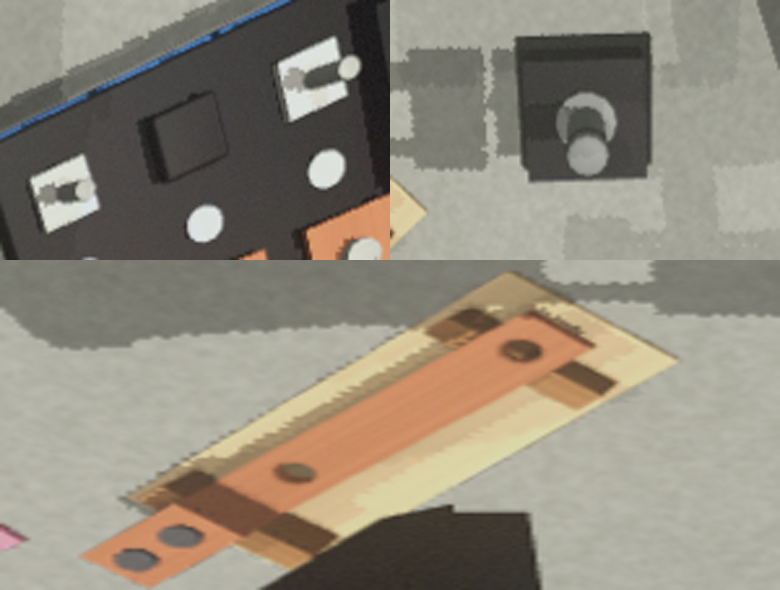

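Run:
```python
from h import *
def ld(n): d=np.load(n+".npz"); return d["K"],d["R"],d["o"]
W1,W2=ld("w1"),ld("w2"); _,T,_=grab("top")
obs=[(W1,(319.9,153.5),(-20,77.5,135)),(W1,(213.6,265.3),(65,-100,100)),(W1,(163,176.2),(-65,-100,100)),(W1,(268.4,157.1),(-35,25,125)),
(W2,(412.7,72.3),(-35,-75,125)),(W2,(514.2,25.8),(-35,25,125)),
(T,(135.6,247.9),(-20,77.5,135)),(T,(202.6,255.3),(-35,-75,125)),(T,(160.6,255.3),(-35,25,125))]
def P(q,m): c,s=np.cos(q[2]),np.sin(q[2]); return np.array([q[0]+c*m[0]-s*m[1],q[1]+s*m[0]+c*m[1],q[3]+m[2]])
for w in (obs,obs[:6]):
    g=lambda q:np.concatenate([proj(c,P(q,m))-uv for c,uv,m in w])
    r=least_squares(g,[530,215,0,0],loss="soft_l1"); q=r.x; print(q.round(3),"deg",np.degrees(q[2]).round(2)); print(g(q).reshape(-1,2).round(1).tolist())
    for m in((-20,77.5,135),(-35,-75,125),(-35,25,125)): print(P(q,m).round(1))
print("holeA,B w2 z38",atz(W2,(140.5,242.5),38),atz(W2,(186.9,197.7),38))
print("top",atz(T,(360.9,232.1),38),atz(T,(323.8,244.1),38))
print(tri([(W2,(140.5,242.5)),(T,(360.9,232.1))]),tri([(W2,(186.9,197.7)),(T,(323.8,244.1))]))
print("probe top z135",atz(W2,(280.8,179.6),135),"guard",atz(W2,(280.8,167.7),64))
```

```text
[ 5.28269e+02  2.13006e+02  2.90000e-02 -1.77600e+00] deg 1.68
[[0.1, -0.6], [0.0, 0.3], [-0.9, -0.6], [0.2, 1.7], [-0.2, -0.0], [-1.0, -0.1], [-1.8, 0.1], [-2.8, -0.9], [-3.5, -0.5]]
[506.  289.9 133.2]
[495.5 137.  123.2]
[492.6 237.  123.2]
[ 5.28353e+02  2.13265e+02  3.00000e-02 -1.57500e+00] deg 1.69
[[0.4, -0.6], [0.2, 0.4], [-0.7, -0.5], [0.4, 1.7], [0.1, -0.0], [-0.5, -0.1]]
[506.1 290.1 133.4]
[495.6 137.3 123.4]
[492.6 237.2 123.4]
holeA,B w2 z38 [ 572.89669251 -258.16106888   38.        ] [ 538.31679805 -163.70077662   38.        ]
top [ 571.42175193 -260.8606157    38.        ] [ 538.12460703 -165.138829     38.        ]
(array([ 573.40459095, -261.95166485,   31.80392439]), [0.6582875480663014, 0.3730973680914577]) (array([ 539.02146563, -165.76233367,   32.57286639]), [0.11365840885950855, 0.061778078145674306])
probe top z135 [543.55764289 -25.10083089 135.        ] guard [544.84734431 -24.77102256  64.        ]
```

Run:
```python
from h import *
plan([544.3,-25,165])
```

```text
shift cm [ 0.3   0.55 16.25] turn [ 0. -0. -0.] yaw now 157.3 t 4.1
```

Call:
step_arm --targets '[[[0.3,0.5,5,0,0,0],[0.3,0.5,10,0,0,0],[0.3,0.5,15,0,0,0],[0.3,0.5,16.2,0,0,0],[0.3,0.5,16.2,0,0,0]]]'

```text
time_s: 4.72
position: [544.3, -25.9, 165.9]
tcp_rot: [-0.619, -3.079, -0.0]
wrist_force: [0.9, -0.6, 1.6]
opening: 0.998
```

Run:
```python
from h import *
f,c,s=grab("wrist"); cv2.imwrite("pics/w3.png",f); print(s["position"])
print(proj(c,(544.3,-25,135)),proj(c,(544.3,-25,64)))
np.savez("w3.npz",K=c[0],R=c[1],o=c[2])
```

```text
[544.31840131 -25.92330724 165.8931236 ]
[277.17295566 246.51941793] [277.1226354  209.25029418]
```

View pics/w3.png

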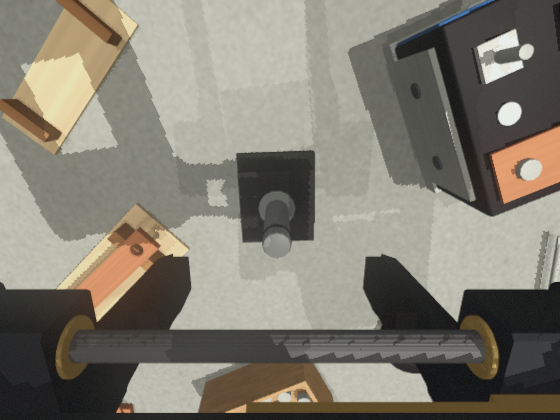

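Call:
step_arm --targets '[[[0.1,0.1,3,0,0,0],[0.1,0.1,6,0,0,0],[0.1,0.1,7.9,0,0,0],[0.1,0.1,7.9,0,0,0],[0.1,0.1,7.9,0,0,0]]]'

```text
time_s: 5.4
position: [545.3, -25.0, 88.8]
tcp_rot: [0.618, 3.076, -0.0]
wrist_force: [1.1, 0.6, -0.6]
opening: 0.999
```

Call:
step_arm --targets '[[[0,0,0,0,0,0],[0,0,0,0,0,0],[0,0,0,0,0,0],[0,0,0,0,0,0],[0,0,0,0,0,0]]]' --fingers 1.0 --newtons 30

```text
time_s: 6.02
position: [543.5, -24.5, 86.5]
tcp_rot: [-0.619, -3.08, 0.0]
wrist_force: [0.9, -0.2, 0.3]
opening: 0.45
```

Call:
step_arm --targets '[[[0,0,0,0,0,0],[0,0,0,0,0,0],[0,0,0,0,0,0],[0,0,0,0,0,0],[0,0,0,0,0,0]]]'

```text
time_s: 6.65
position: [543.5, -24.5, 86.5]
tcp_rot: [-0.619, -3.08, 0.0]
wrist_force: [0.8, 0.9, -0.9]
opening: 0.197
```

Run:
```python
from h import *
s=robot.sense(); print(s["position"],s["wrist_force"],s["opening"])
f,c,s=grab("wrist"); cv2.imwrite("pics/w4.png",f)
```

```text
[543.51299305 -24.53101086  86.47137387] [ 0.76733535  0.86700294 -0.88242132] 0.19728260259022082
```

View pics/w4.png

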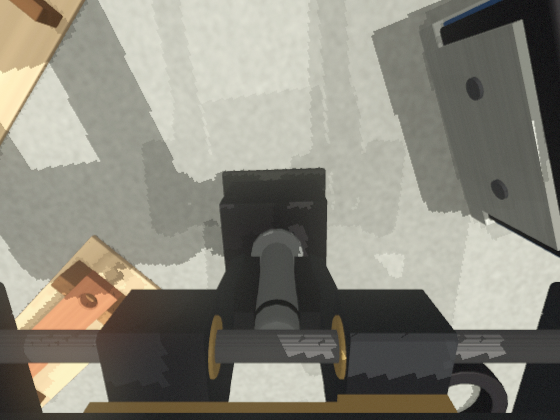

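Call:
step_arm --targets '[[[0,0,-2,0,0,0],[0,0,-5,0,0,0],[0,0,-9,0,0,0],[0,0,-13,0,0,0],[0,0,-17,0,0,0]]]'

```text
time_s: 7.32
position: [543.4, -24.5, 257.8]
tcp_rot: [-0.619, -3.08, -0.0]
wrist_force: [0.3, -0.1, -0.8]
opening: 0.192
```

Run:
```python
from h import *
f,c,s=grab("wrist"); cv2.imwrite("pics/w5.png",f);print(s["opening"],s["wrist_force"])
plan([506.1,290,250])
```

```text
0.19156965871972148 [ 0.34079489 -0.08447019 -0.77840918]
shift cm [15.86 27.52  1.29] turn [0.01 0.1  0.  ] yaw now 157.3 t 7.375
```

View pics/w5.png

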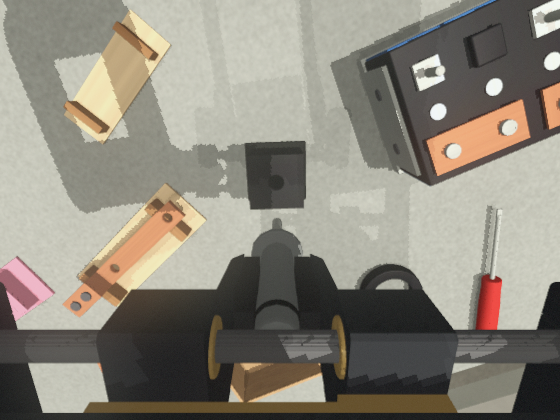

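Run:
```python
from h import *
s=robot.sense();d=robot.get_image("wrist");c=cam(d,s)
p=s["position"]; print(p)
print("pred tip on axis",proj(c,p+[0,0,-76.5]),"tip world by cam",atz(c,(277,221),p[2]-76.5))
print("hole",atz(c,(277.3,181.5),60))
f=d["frame"]; cv2.imwrite("pics/c5.png",cv2.resize(f[130:260,220:335],None,fx=4.5,fy=4.5,interpolation=2))
```

```text
[546.03070241 -25.06019134 263.99761072]
pred tip on axis [275.85200628 219.7227393 ] tip world by cam [547.27747792 -24.67094277 187.49761072]
hole [549.3312344  -24.99251237  60.        ]
```

View pics/c5.png

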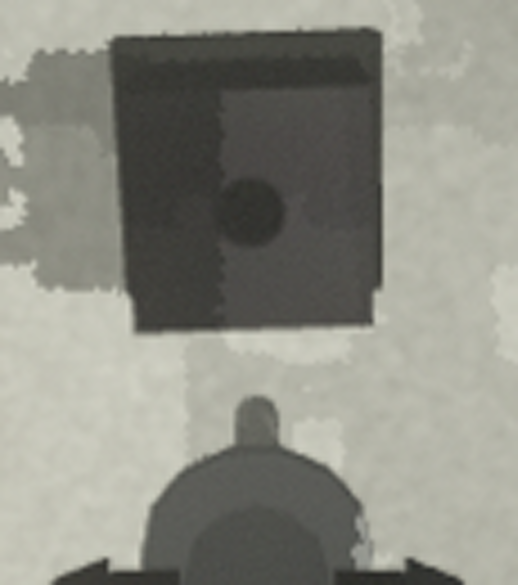

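Call:
step_arm --targets '[[[2,4,0,0,0,0],[5,9,0,0,0,0],[8,14,0,0,0,0],[11,19,0,0,0,0],[14,24,0,0,0,0]]]'

```text
time_s: 8.05
position: [506.2, 252.6, 255.4]
tcp_rot: [-0.619, -3.079, 0.001]
wrist_force: [0.2, 0.4, -0.7]
opening: 0.193
```

Call:
step_arm --targets '[[[1.8,3.5,0,0,0,0],[1.8,3.5,0,0,0,0],[1.8,3.5,0,0,0,0],[1.8,3.5,0,0,0,0],[1.8,3.5,0,0,0,0]]]'

```text
time_s: 8.68
position: [504.5, 289.1, 256.5]
tcp_rot: [0.622, 3.079, -0.0]
wrist_force: [-0.2, -0.3, -0.7]
opening: 0.194
```

Run:
```python
from h import *
s=robot.sense();d=robot.get_image("wrist");c=cam(d,s)
p=s["position"]; print(p,s["qvel"].round(3),s["wrist_force"])
print("pred tip on axis",proj(c,p+[0,0,-76.5]),"recess pred",proj(c,(506.1,290,135)))
f=d["frame"]; cv2.imwrite("pics/c6.png",cv2.resize(f[110:290,190:390],None,fx=3.3,fy=3.3,interpolation=2))
np.savez("w6.npz",K=c[0],R=c[1],o=c[2],p=p)
```

```text
[504.49623475 289.07006959 256.51381897] [ 0.003  0.    -0.003 -0.001  0.     0.002] [-0.22879299 -0.3017643  -0.68867743]
pred tip on axis [275.99514275 220.58936186] recess pred [277.86021018 203.68915628]
```

View pics/c6.png

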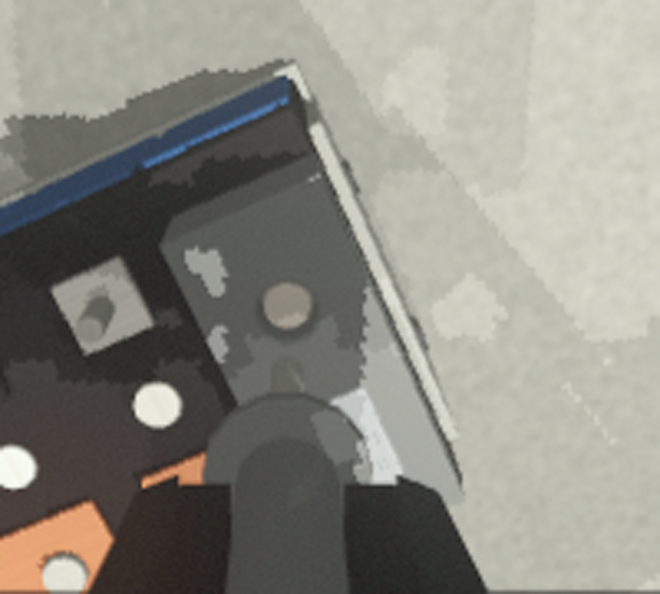

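Run:
```python
from h import *
d=np.load("w6.npz");c=(d["K"],d["R"],d["o"]);p=d["p"]
t=atz(c,(277.8,222),p[2]-76.5);r=atz(c,(277.3,203.9),134)
print(t-p,t,r,r-t)
s=robot.sense();M=R.from_rotvec(s["tcp_rot"]).as_matrix(); e=r-t;e[2]=0; print(M.T@e)
```

```text
[  1.52900183   0.79200209 -76.5       ] [506.02523658 289.86207168 180.01381897] [506.37790496 289.35884018 134.        ] [  0.35266838  -0.5032315  -46.01381897]
[-5.20250014e-01 -3.27042574e-01  4.30871659e-05]
```

Call:
step_arm --targets '[[[-0.05,-0.03,2,0,0,0],[-0.05,-0.03,4,0,0,0],[-0.05,-0.03,4.2,0,0,0],[-0.05,-0.03,4.2,0,0,0],[-0.05,-0.03,4.2,0,0,0]]]'

```text
time_s: 9.35
position: [505.1, 289.8, 215.7]
tcp_rot: [0.619, 3.078, 0.001]
wrist_force: [0.2, -0.2, -1.1]
opening: 0.191
```

Run:
```python
from h import *
s=robot.sense();d=robot.get_image("wrist");c=cam(d,s)
p=s["position"]; print(p,s["wrist_force"])
f=d["frame"]; cv2.imwrite("pics/c7.png",cv2.resize(f[130:310,190:390],None,fx=3.3,fy=3.3,interpolation=2))
d=robot.get_image("scene");f=d["frame"];cv2.imwrite("pics/s7.png",cv2.resize(f[80:240,310:430],None,fx=3.6,fy=3.6,interpolation=2))
```

```text
[505.13246094 289.8030622  215.6878082 ] [ 0.21758113 -0.18868812 -1.10627384]
```

View pics/c7.png

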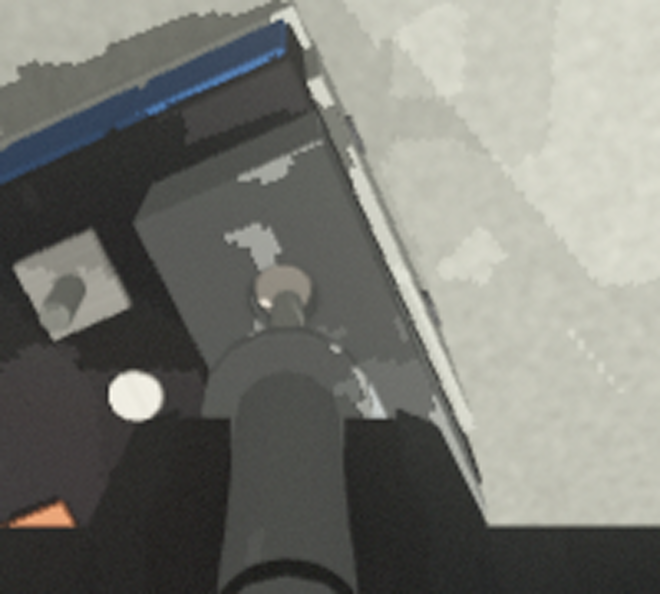

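View pics/s7.png

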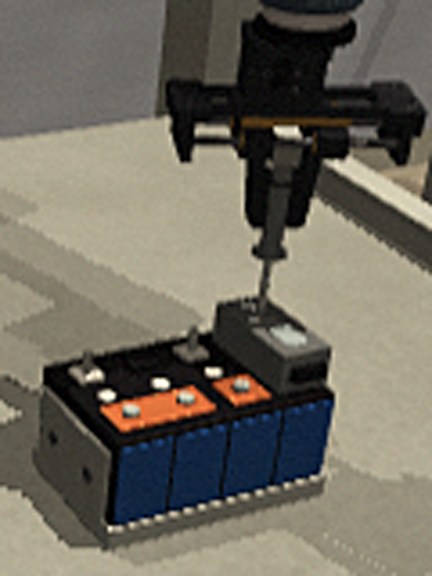

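Run:
```python
from h import *
s=robot.sense();d=robot.get_image("wrist");c=cam(d,s)
p=s["position"]; print(p,s["qvel"].round(3),s["wrist_force"])
f=d["frame"]; cv2.imwrite("pics/c8.png",cv2.resize(f[180:260,220:330],None,fx=7,fy=7,interpolation=2))
print("recess pred",proj(c,(506.2,289.6,134)),"tip on axis",proj(c,p+[0,0,-76.5]), proj(c,p+[1.5,.8,-76.5]))
np.savez("w8.npz",K=c[0],R=c[1],o=c[2],p=p)
```

```text
[504.9872527  289.81631727 215.47238775] [ 0.001  0.002  0.003 -0.002  0.001  0.   ] [-0.3637797  -1.06281121  0.32965586]
recess pred [276.24798552 219.66280478] tip on axis [275.87279518 220.47345991] [277.67032568 221.84783348]
```

View pics/c8.png

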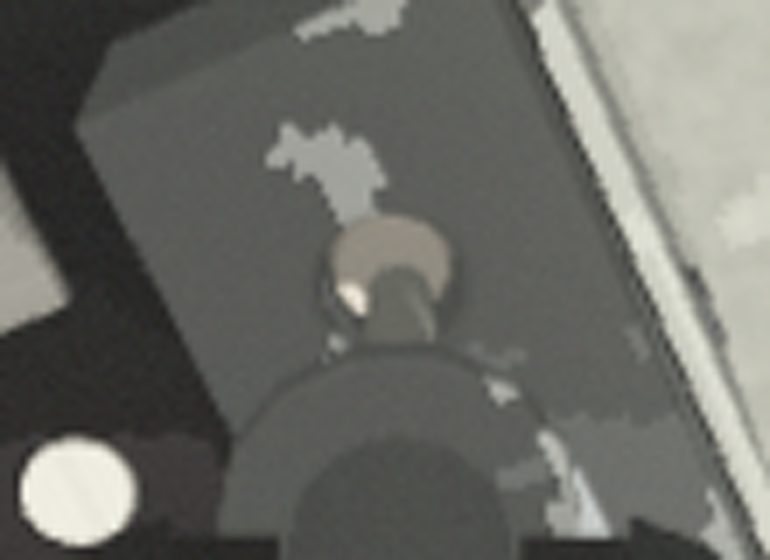

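Run:
```python
from h import *
d=np.load("w8.npz");c=(d["K"],d["R"],d["o"]);p=d["p"]
t=atz(c,(277.1,222.4),p[2]-76.5);r=atz(c,(276.3,219.3),135)
e=r-t;print(t,r,e);e[2]=0
M=R.from_rotvec(robot.sense()["tcp_rot"]).as_matrix();print(M.T@e, np.degrees(np.arccos(-M[2,2])))
```

```text
[506.72478719 290.06366582 138.97238775] [505.6097827  289.89056899 135.        ] [-1.11500448 -0.17309684 -3.97238775]
[ 0.96147127 -0.59056638 -0.00136127] 0.06998560216844694
```

Call:
step_arm --targets '[[[0.1,-0.05,0,0,0,0],[0.1,-0.05,0.3,0,0,0],[0.1,-0.05,0.7,0,0,0],[0.1,-0.05,1.0,0,0,0],[0.1,-0.05,1.0,0,0,0]]]'

```text
time_s: 10.12
position: [503.3, 289.6, 204.4]
tcp_rot: [-0.619, -3.08, 0.0]
wrist_force: [-0.5, -0.6, 1.8]
opening: 0.196
```

Call:
step_arm --targets '[[[0,0,0.2,0,0,0],[0,0,0.4,0,0,0],[0,0,0.5,0,0,0],[0,0,0.5,0,0,0],[0,0,0.5,0,0,0]]]'

```text
time_s: 10.75
position: [503.6, 289.7, 200.3]
tcp_rot: [0.619, 3.079, 0.001]
wrist_force: [-2.3, -1.2, 6.1]
opening: 0.193
```

Run:
```python
from h import *
s=robot.sense();print(s["position"],s["wrist_force"],s["ft_torque"])
```

```text
[503.63131995 289.69391732 200.28901723] [-2.30161939 -1.20651593  6.06716387] [-0.19818679  0.43197984 -0.04981305]
```

Call:
step_arm --targets '[[[0,0,0.1,0,0,0],[0,0,0.2,0,0,0],[0,0,0.2,0,0,0],[0,0,0.2,0,0,0],[0,0,0.2,0,0,0]]]'

```text
time_s: 11.38
position: [504.2, 289.8, 200.0]
tcp_rot: [0.619, 3.078, 0.001]
wrist_force: [-4.2, -1.9, 13.9]
opening: 0.195
```

Call:
step_arm --targets '[[[0,0,0,0,0,0],[0,0,0,0,0,0],[0,0,0,0,0,0],[0,0,0,0,0,0],[0,0,0,0,0,0]]]'

```text
time_s: 12.0
position: [504.1, 289.8, 200.0]
tcp_rot: [0.619, 3.078, 0.001]
wrist_force: [-4.4, -1.2, 14.0]
opening: 0.2
```

Run:
```python
from h import *
s=robot.sense();d=robot.get_image("wrist");c=cam(d,s)
print(s["position"],s["wrist_force"],s["ft_torque"])
f=d["frame"]; cv2.imwrite("pics/c9.png",cv2.resize(f[180:300,200:350],None,fx=5,fy=5,interpolation=2))
f=robot.get_image("scene")["frame"];cv2.imwrite("pics/s9.png",cv2.resize(f[80:240,310:430],None,fx=3.6,fy=3.6,interpolation=2))
```

```text
[504.11310419 289.7832034  199.95533046] [-4.35857592 -1.17996375 13.96775532] [-0.50846847  0.98770343 -0.03271182]
```

View pics/c9.png

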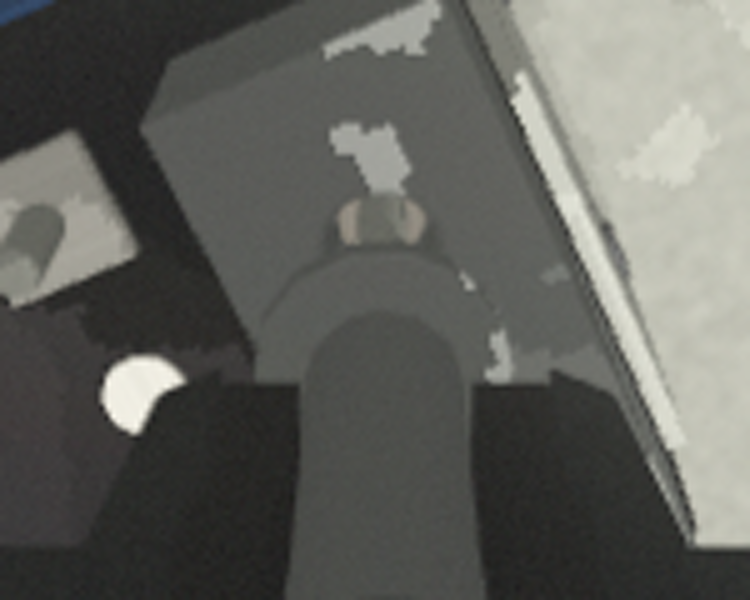

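View pics/s9.png

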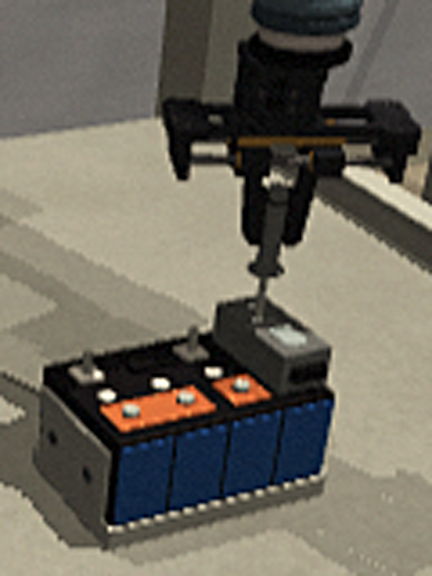

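Call:
step_arm --targets '[[[0,0,-1,0,0,0],[0,0,-3,0,0,0],[0,0,-5,0,0,0],[0,0,-5.6,0,0,0],[0,0,-5.6,0,0,0]]]'

```text
time_s: 12.72
position: [503.4, 289.6, 253.3]
tcp_rot: [0.619, 3.08, 0.0]
wrist_force: [0.7, -0.5, -0.6]
opening: 0.198
```

Call:
step_arm --targets '[[[0,0,0,0,0,0],[0,0,0,0,0,0],[0,0,0,0,0,0],[0,0,0,0,0,0],[0,0,0,0,0,0]]]'

```text
time_s: 13.35
position: [503.4, 289.6, 253.5]
tcp_rot: [-0.619, -3.08, -0.0]
wrist_force: [-0.5, 0.4, -0.1]
opening: 0.197
```

Run:
```python
from h import *
s=robot.sense();d=robot.get_image("wrist");c=cam(d,s)
p=s["position"]; print(p,s["qvel"].round(3),s["wrist_force"])
f=d["frame"]; cv2.imwrite("pics/c10.png",cv2.resize(f[110:290,190:390],None,fx=3.3,fy=3.3,interpolation=2))
plan([543.5,-24.5,p[2]])
```

```text
[503.38253745 289.60973294 253.50954445] [ 0.002 -0.001 -0.     0.001  0.001  0.002] [-0.52076666  0.36144008 -0.09223561]
shift cm [-15.84 -27.42   0.  ] turn [ 0. -0. -0.] yaw now 157.3 t 13.4
```

View pics/c10.png

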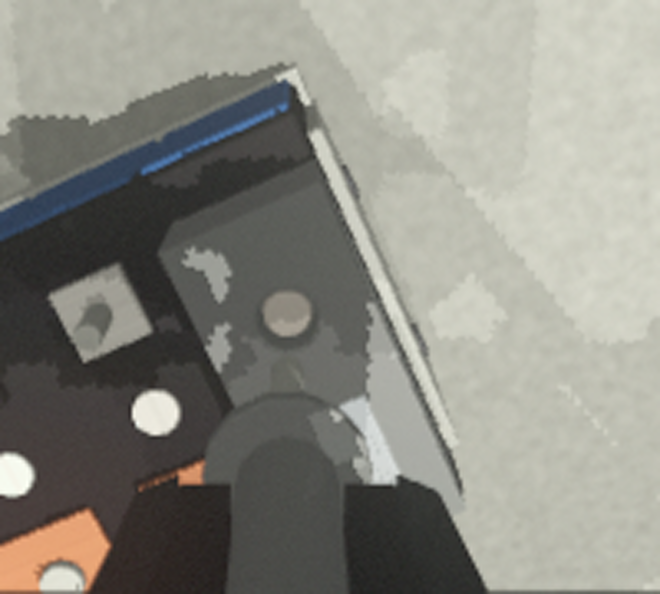

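Call:
step_arm --targets '[[[-3,-5,0,0,0,0],[-6,-10,0,0,0,0],[-9,-15,0,0,0,0],[-12,-20,0,0,0,0],[-15,-25,0,0,0,0]]]'

```text
time_s: 14.02
position: [545.2, -0.8, 253.9]
tcp_rot: [0.619, 3.079, 0.0]
wrist_force: [1.3, 0.0, -0.1]
opening: 0.195
```

Call:
step_arm --targets '[[[-0.84,-2.42,0,0,0,0],[-0.84,-2.42,5,0,0,0],[-0.84,-2.42,10,0,0,0],[-0.84,-2.42,10,0,0,0],[-0.84,-2.42,10,0,0,0]]]'

```text
time_s: 14.65
position: [544.6, -24.7, 155.4]
tcp_rot: [0.618, 3.078, -0.0]
wrist_force: [0.1, -0.2, -0.2]
opening: 0.197
```

Call:
step_arm --targets '[[[0,0,0,0,0,0],[0,0,0,0,0,0],[0,0,0,0,0,0],[0,0,0,0,0,0],[0,0,0,0,0,0]]]'

```text
time_s: 15.28
position: [543.5, -24.5, 153.6]
tcp_rot: [0.619, 3.08, -0.0]
wrist_force: [0.1, 0.1, -0.7]
opening: 0.197
```

Run:
```python
from h import *
s=robot.sense();d=robot.get_image("wrist");c=cam(d,s)
p=s["position"]; print(p,s["qvel"].round(3),s["wrist_force"])
f=d["frame"]; cv2.imwrite("pics/c11.png",cv2.resize(f[150:290,200:360],None,fx=4,fy=4,interpolation=2))
np.savez("w11.npz",K=c[0],R=c[1],o=c[2],p=p)
plan([543.5,-24.5,p[2]])
```

```text
[543.51152927 -24.4842581  153.60582706] [ 0.001  0.004  0.001  0.    -0.001 -0.001] [ 0.13842591  0.0619921  -0.68413204]
shift cm [-0.   -0.   -0.01] turn [-0. -0.  0.] yaw now 157.3 t 15.325
```

View pics/c11.png

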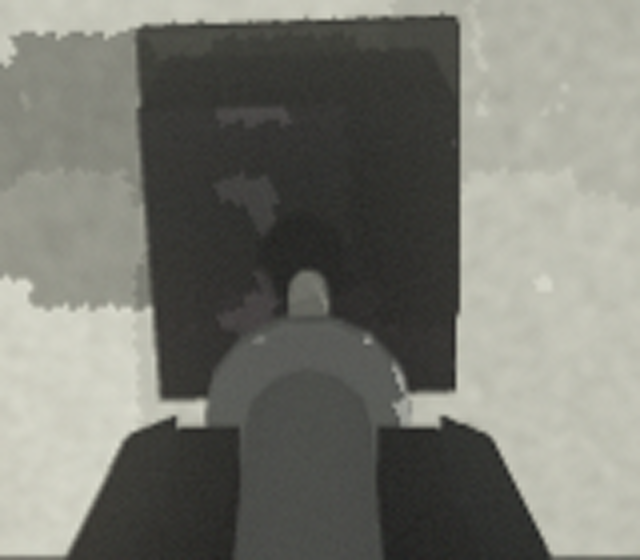

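Run:
```python
from h import *
d=np.load("w11.npz");c=(d["K"],d["R"],d["o"]);p=d["p"]
t=atz(c,(277,221.8),p[2]-76.5);r=atz(c,(275.5,212),60)
e=r-t;print(t,r,e);e[2]=0
M=R.from_rotvec(robot.sense()["tcp_rot"]).as_matrix();print(M.T@e)
```

```text
[544.67704637 -24.16200438  77.10582706] [542.60582376 -24.56437584  60.        ] [ -2.07122261  -0.40237147 -17.10582706]
[ 1.75482810e+00 -1.17151364e+00  1.94583829e-04]
```

Call:
step_arm --targets '[[[0.1,-0.06,0,0,0,0],[0.1,-0.06,2,0,0,0],[0.1,-0.06,4,0,0,0],[0.1,-0.06,6,0,0,0],[0.1,-0.06,6.6,0,0,0]]]'

```text
time_s: 15.95
position: [541.3, -24.4, 86.3]
tcp_rot: [-0.619, -3.077, -0.0]
wrist_force: [-8.8, 1.7, 29.1]
opening: 0.19
```

Call:
step_arm --targets '[[[0,0,0.1,0,0,0],[0,0,0.1,0,0,0],[0,0,0.1,0,0,0],[0,0,0.1,0,0,0],[0,0,0.1,0,0,0]]]'

```text
time_s: 16.58
position: [542.4, -24.7, 86.7]
tcp_rot: [0.619, 3.08, -0.0]
wrist_force: [-0.5, -0.3, -0.8]
opening: 0.198
```

Run:
```python
from h import *
s=robot.sense();print(s["position"],s["wrist_force"])
f=robot.get_image("wrist")["frame"]; cv2.imwrite("pics/c12.png",f[130:400,130:430])
```

```text
[542.42233999 -24.68676854  86.67978944] [-0.52980679 -0.29992688 -0.83931792]
```

View pics/c12.png

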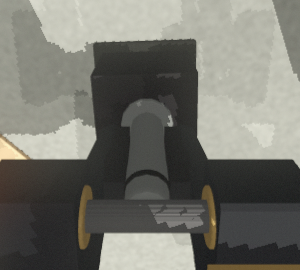

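Call:
step_arm --targets '[[[0,0,0,0,0,0],[0,0,0,0,0,0],[0,0,0,0,0,0],[0,0,0,0,0,0],[0,0,0,0,0,0]]]' --fingers 7.0

```text
time_s: 17.25
position: [542.4, -24.7, 86.5]
tcp_rot: [0.619, 3.08, -0.0]
wrist_force: [0.6, 0.6, 0.4]
opening: 0.739
```

Call:
step_arm --targets '[[[0,0,-1,0,0,0],[0,0,-4,0,0,0],[0,0,-8,0,0,0],[0,0,-12,0,0,0],[0,0,-15,0,0,0]]]'

```text
time_s: 17.88
position: [542.9, -24.8, 239.4]
tcp_rot: [0.619, 3.077, -0.0]
wrist_force: [-0.1, -0.6, -0.7]
opening: 0.798
```

Run:
```python
from h import *
s=robot.sense();d=robot.get_image("wrist");f=d["frame"]; cv2.imwrite("pics/w13.png",f)
print(s["position"],s["opening"],s["joint_pos"])
# link: A (572.9,-259.5) B(538.4,-164.5)
A=np.array([572.4,-259.2]);B=np.array([538.3,-164.3]);u=(A-B)/np.linalg.norm(A-B);print(np.linalg.norm(A-B),np.degrees(np.arctan2(u[1],u[0])))
bal=A+u*6.5;print(bal)
plan([*bal,200])
```

```text
[542.8516769  -24.77686256 239.38230028] 0.7976330312650545 [-2.64112971e-01  1.08003128e-01  1.68791432e+00 -1.51533214e-05
  1.34301340e+00 -1.43815255e+00]
100.84056723362873 -70.23533773681059
[ 574.59802413 -265.31708181]
shift cm [-12.   -21.     4.42] turn [0.01 0.1  0.  ] yaw now 157.3 t 17.925
```

View pics/w13.png

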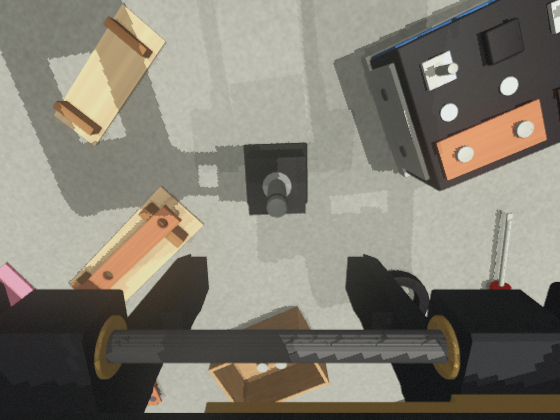

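Call:
step_arm --targets '[[[-2.5,-4,0.5,0,0,2],[-5,-8,1,0,0,4],[-7.5,-12,2,0,0,6],[-10,-17,3,0,0,8],[-12,-21,4,0,0,9.5]]]' --fingers 7.0

```text
time_s: 18.55
position: [571.8, -266.8, 196.4]
tcp_rot: [1.814, 2.564, -0.0]
wrist_force: [0.2, 0.5, 0.6]
opening: 0.795
```

Call:
step_arm --targets '[[[0,0,0,0,0,0],[0,0,0,0,0,0],[0,0,0,0,0,0],[0,0,0,0,0,0],[0,0,0,0,0,0]]]'

```text
time_s: 19.18
position: [572.1, -264.0, 196.9]
tcp_rot: [1.805, 2.57, -0.0]
wrist_force: [0.6, 0.1, -0.2]
opening: 0.793
```

Run:
```python
from h import *
s=robot.sense();d=robot.get_image("wrist");c=cam(d,s);p=s["position"]
print(p,s["qvel"].round(3),np.degrees(yawof(s)))
cv2.imwrite("pics/w14.png",d["frame"])
print("pred A,B",proj(c,(572.4,-259.2,38)),proj(c,(538.3,-164.3,38)),proj(c,(574.6,-265.3,38)))
np.savez("w14.npz",K=c[0],R=c[1],o=c[2],p=p)
```

```text
[ 572.11305591 -264.04388602  196.92383614] [-0.004  0.004 -0.002 -0.001  0.002  0.001] 109.8360997784761
pred A,B [278.9915918  186.58997844] [279.43310827  74.14335686] [278.97406706 193.04835428]
```

View pics/w14.png

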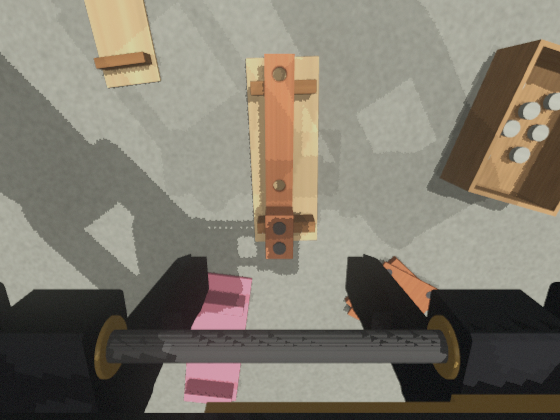

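Run:
```python
from h import *
def ld(n): d=np.load(n+".npz"); return d["K"],d["R"],d["o"]
a,b=ld("w2"),ld("w14")
f=cv2.imread("pics/w14.png");cv2.imwrite("pics/c14.png",cv2.resize(f[45:270,235:330],None,fx=4,fy=2.6,interpolation=2))
A=tri([(a,(140.5,242.5)),(b,(279,185.3))]);B=tri([(a,(186.9,197.7)),(b,(279.3,73.7))]);print(A,B)
print(atz(b,(279,185.3),38),atz(b,(279.3,73.7),38))
for x in(41,): pass
A=atz(b,(279,185.3),38)[:2];B=atz(b,(279.3,73.7),38)[:2];u=(A-B)/np.linalg.norm(A-B)
print(np.degrees(np.arctan2(u[1],u[0])),np.linalg.norm(A-B)); bal=A+6.5*u; print(bal)
for x,z in((46,38),(46,66),(90,66)):
  print(x,z,proj(b,[*(A+u*(x-26)),z]))
plan([*bal,100])
```

```text
(array([ 572.21516237, -257.52964476,   39.31414295]), [0.2807032282763955, 0.4129494094981346]) (array([ 538.22053371, -163.91255952,   37.60477317]), [0.12526080503071263, 0.19618204535176845])
[ 571.96844132 -257.98941397   38.        ] [ 538.06880572 -164.00361992   38.        ]
-70.1661872260195 99.9125356374717
[ 574.17384658 -264.10383853]
46 38 [278.94702983 205.00490263]
46 66 [279.13963595 214.39479   ]
90 66 [279.01202442 258.21528399]
shift cm [-0.06  0.2   9.68] turn [0. 0. 0.] yaw now 109.8 t 19.225
```

View pics/c14.png

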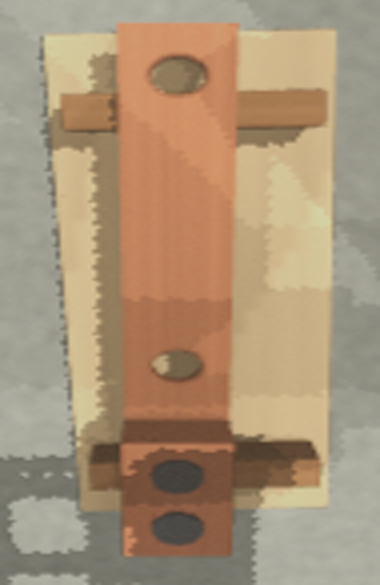

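Call:
step_arm --targets '[[[0,0.1,3,0,0,0],[0,0.1,6,0,0,0],[0,0.1,9,0,0,0],[0,0.1,12,0,0,0],[0,0.1,13.5,0,0,0]]]'

```text
time_s: 19.85
position: [572.0, -263.6, 59.8]
tcp_rot: [-1.805, -2.568, -0.0]
wrist_force: [-0.3, -0.7, 0.6]
opening: 0.799
```

Run:
```python
from h import *
s=robot.sense();d=robot.get_image("wrist");c=cam(d,s);p=s["position"]
print(p,s["qvel"].round(3),np.degrees(yawof(s)))
cv2.imwrite("pics/w15.png",d["frame"])
plan([p[0],p[1],15])
```

```text
[ 571.98483005 -263.62766193   59.75058591] [ 0.     0.153  0.014 -0.    -0.199  0.   ] 109.78232610959913
shift cm [-0.06  0.05  4.34] turn [-0.03 -0.04  0.  ] yaw now 109.8 t 19.9
```

View pics/w15.png

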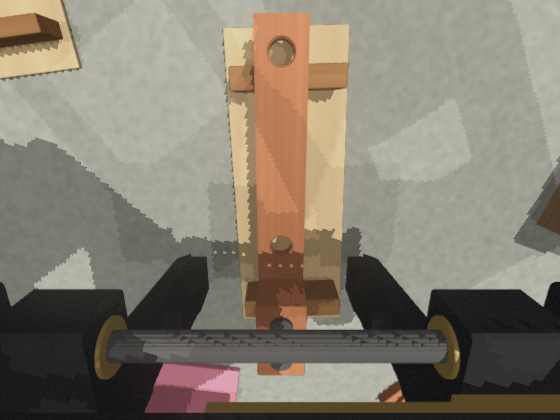

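Call:
step_arm --targets '[[[0,0.1,1.5,0,0,0],[0,0.1,3,0,0,0],[0,0.1,4.2,0,0,0],[0,0.1,4.6,0,0,0],[0,0.1,4.6,0,0,0]]]'

```text
time_s: 20.52
position: [573.6, -264.0, 15.3]
tcp_rot: [-1.807, -2.569, -0.0]
wrist_force: [0.2, -0.5, 0.5]
opening: 0.796
```

Call:
step_arm --targets '[[[0,0,0,0,0,0],[0,0,0,0,0,0],[0,0,0,0,0,0],[0,0,0,0,0,0],[0,0,0,0,0,0]]]'

```text
time_s: 21.15
position: [573.8, -264.1, 15.6]
tcp_rot: [1.807, 2.57, 0.0]
wrist_force: [-1.2, -0.2, -0.1]
opening: 0.793
```

Run:
```python
from h import *
s=robot.sense();d=robot.get_image("wrist");c=cam(d,s);p=s["position"]
print(p,s["qvel"].round(3),np.degrees(yawof(s)),s["wrist_force"])
cv2.imwrite("pics/w16.png",d["frame"])
print("A pred",proj(c,(572,-258,38)),"bal",proj(c,(574.2,-264.1,38)),"tcp-axis",proj(c,[p[0],p[1],38]))
```

```text
[ 573.78774603 -264.06827664   15.60955022] [ 0.001  0.001  0.001 -0.001 -0.001 -0.   ] 109.76654500885809 [-1.19835261 -0.20619348 -0.12415937]
A pred [278.10217737 285.84132447] bal [278.09406991 298.60391355] tcp-axis [277.2455554  298.27483131]
```

View pics/w16.png

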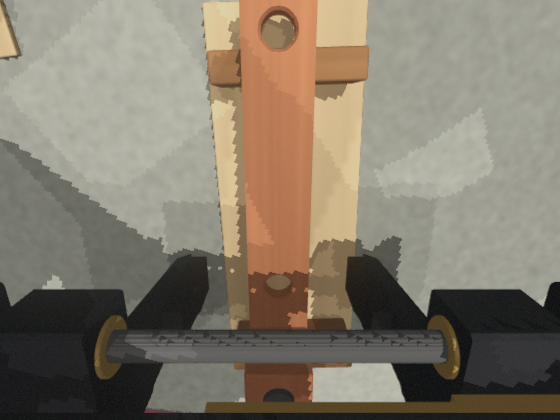

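Call:
step_arm --targets '[[[0.1,0,0,0,0,0],[0.1,0,0,0,0,0],[0.1,0,0,0,0,0],[0.1,0,0,0,0,0],[0.1,0,0,0,0,0]]]'

```text
time_s: 21.82
position: [573.4, -263.1, 15.6]
tcp_rot: [1.807, 2.57, 0.0]
wrist_force: [0.5, 1.1, 0.6]
opening: 0.796
```

Call:
step_arm --targets '[[[0,0,0,0,0,0],[0,0,0,0,0,0],[0,0,0,0,0,0],[0,0,0,0,0,0],[0,0,0,0,0,0]]]' --fingers 1.5 --newtons 45

```text
time_s: 22.45
position: [573.5, -263.1, 15.5]
tcp_rot: [1.807, 2.57, 0.0]
wrist_force: [1.4, 2.3, -0.7]
opening: 0.281
```

Call:
step_arm --targets '[[[0,0,0,0,0,0],[0,0,0,0,0,0],[0,0,0,0,0,0],[0,0,0,0,0,0],[0,0,0,0,0,0]]]'

```text
time_s: 23.08
position: [573.5, -263.1, 15.6]
tcp_rot: [1.807, 2.57, 0.0]
wrist_force: [1.0, -0.0, -0.3]
opening: 0.282
```

Run:
```python
from h import *
s=robot.sense();d=robot.get_image("wrist");c=cam(d,s);p=s["position"]
print(p,s["opening"],s["wrist_force"])
cv2.imwrite("pics/w17.png",d["frame"])
```

```text
[ 573.52054918 -263.10767402   15.56734416] 0.28202091283870956 [ 0.98379443 -0.02479954 -0.29883919]
```

View pics/w17.png

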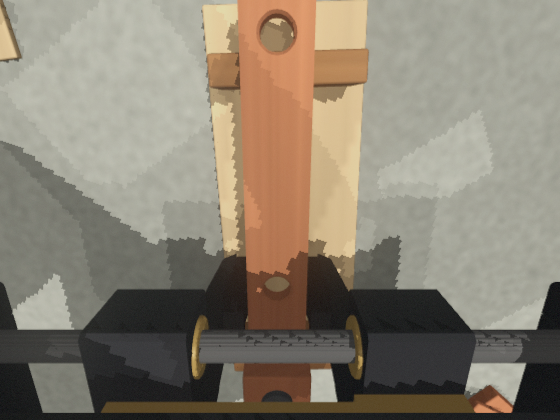

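Call:
step_arm --targets '[[[0,0,-0.3,0,0,0],[0,0,-0.8,0,0,0],[0,0,-1.5,0,0,0],[0,0,-2.2,0,0,0],[0,0,-3,0,0,0]]]'

```text
time_s: 23.75
position: [573.4, -263.1, 46.1]
tcp_rot: [1.807, 2.57, -0.0]
wrist_force: [-0.2, 0.1, -6.3]
opening: 0.281
```

Call:
step_arm --targets '[[[0,0,0,0,0,0],[0,0,0,0,0,0],[0,0,0,0,0,0],[0,0,0,0,0,0],[0,0,0,0,0,0]]]'

```text
time_s: 24.38
position: [573.3, -263.0, 45.3]
tcp_rot: [-1.807, -2.569, -0.0]
wrist_force: [-0.5, -1.1, -4.8]
opening: 0.283
```

Run:
```python
from h import *
s=robot.sense();d=robot.get_image("wrist");c=cam(d,s);p=s["position"]
print(p,s["opening"],s["wrist_force"],s["ft_torque"])
cv2.imwrite("pics/w18.png",d["frame"])
f=robot.get_image("scene")["frame"];cv2.imwrite("pics/s18.png",cv2.resize(f[180:300,150:290],None,fx=4,fy=4,interpolation=2))
```

```text
[ 573.3142507  -263.03558705   45.32360961] 0.28261369514795637 [-0.52313481 -1.05694214 -4.80643208] [-0.09162137  0.0361789  -0.016518  ]
```

View pics/w18.png

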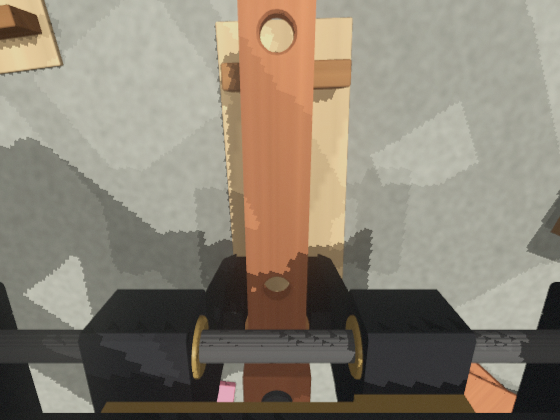

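View pics/s18.png

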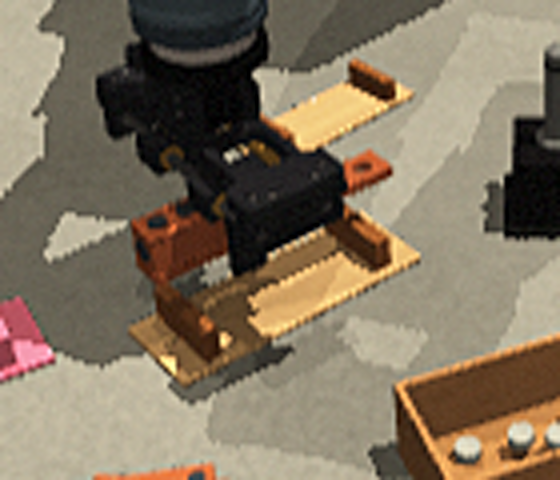

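Run:
```python
from h import *
s=robot.sense();d=robot.get_image("wrist");c=cam(d,s);p=s["position"]
M=R.from_rotvec(s["tcp_rot"]).as_matrix()
for uv in((277,285),(277,33)): print((M.T@(atz(c,uv,p[2]+22.4)-p)).round(2))
f=d["frame"];cv2.imwrite("pics/c18.png",np.hstack([cv2.resize(f[0:70,235:320],None,fx=4.5,fy=4.5),cv2.resize(f[250:320,235:320],None,fx=4.5,fy=4.5)]))
```

```text
[  6.74  -0.11 -22.4 ]
[105.24  -0.17 -22.38]
```

View pics/c18.png

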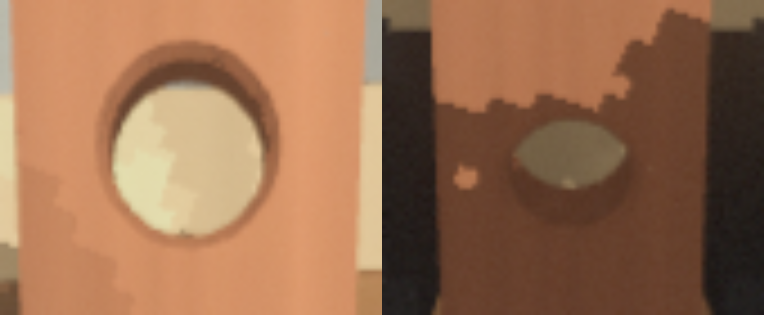

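Call:
step_arm --targets '[[[0,0,-2,0,0,0],[0,0,-5,0,0,0],[0,0,-9,0,0,0],[0,0,-12.5,0,0,0],[0,0,-15,0,0,0]]]'

```text
time_s: 25.15
position: [574.2, -263.6, 199.5]
tcp_rot: [1.805, 2.566, -0.0]
wrist_force: [1.2, -0.3, -6.6]
opening: 0.28
```

Run:
```python
from h import *
plan([495.7,131.3,194],np.radians(91.68))
```

```text
shift cm [39.82  5.97  0.43] turn [0.03 0.03 3.62] yaw now 109.8 t 25.15
```

Moderate speed to keep the link from swinging.

Call:
step_arm --targets '[[[2,0.3,0,0,0,0.2],[5.5,0.8,0,0,0,0.5],[9.5,1.4,0,0,0,0.9],[13.5,2,0,0,0,1.3],[17.5,2.6,0,0,0,1.7]]]'

```text
time_s: 25.78
position: [538.6, -88.5, 197.3]
tcp_rot: [1.993, 2.426, 0.001]
wrist_force: [0.7, -0.4, -5.7]
opening: 0.282
```

Run:
```python
from h import *
plan([495.7,131.3,194],np.radians(91.68))
```

```text
shift cm [22.4   0.05  0.31] turn [0.02 0.01 1.9 ] yaw now 101.2 t 25.775
```

Call:
step_arm --targets '[[[4,0,0,0,0,0.4],[8,0,0,0,0,0.8],[12,0,0,0,0,1.2],[15,0,0,0,0,1.6],[18,0,0,0,0,1.9]]]'

```text
time_s: 26.4
position: [503.5, 88.0, 197.3]
tcp_rot: [2.186, 2.253, 0.002]
wrist_force: [0.1, -0.5, -6.0]
opening: 0.285
```

Call:
step_arm --targets '[[[0,0,0,0,0,0],[0,0,0,0,0,0],[0,0,0,0,0,0],[0,0,0,0,0,0],[0,0,0,0,0,0]]]'

```text
time_s: 27.02
position: [503.6, 86.4, 195.5]
tcp_rot: [-2.188, -2.254, 0.0]
wrist_force: [0.6, -0.3, -6.2]
opening: 0.276
```

Run:
```python
from h import *
plan([495.7,131.3,194],np.radians(91.68))
f,c,s=grab("wrist"); cv2.imwrite("pics/w19.png",f)
```

```text
shift cm [ 4.51 -0.66  0.15] turn [-0.    0.    0.01] yaw now 91.7 t 27.025
```

View pics/w19.png

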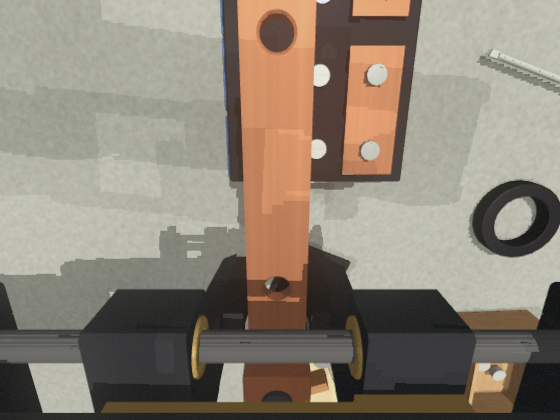

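Call:
step_arm --targets '[[[1,-0.2,0,0,0,0],[2.5,-0.4,0.1,0,0,0],[4,-0.6,0.1,0,0,0],[4.5,-0.66,0.1,0,0,0],[4.5,-0.66,0.1,0,0,0]]]'

```text
time_s: 27.7
position: [495.4, 132.3, 194.5]
tcp_rot: [2.185, 2.257, -0.0]
wrist_force: [-0.3, -0.6, -5.7]
opening: 0.282
```

Call:
step_arm --targets '[[[0,0,1,0,0,0],[0,0,2,0,0,0],[0,0,2.8,0,0,0],[0,0,3.3,0,0,0],[0,0,3.3,0,0,0]]]'

```text
time_s: 28.32
position: [495.3, 131.6, 161.0]
tcp_rot: [-2.187, -2.255, 0.001]
wrist_force: [0.2, -0.3, -5.5]
opening: 0.285
```

Call:
step_arm --targets '[[[0,0,0,0,0,0],[0,0,0,0,0,0],[0,0,0,0,0,0],[0,0,0,0,0,0],[0,0,0,0,0,0]]]'

```text
time_s: 28.95
position: [495.6, 131.7, 161.6]
tcp_rot: [2.187, 2.255, 0.0]
wrist_force: [-0.8, 0.9, -5.0]
opening: 0.287
```

Run:
```python
from h import *
plan([495.7,131.3,160.6],np.radians(91.68))
f,c,s=grab("wrist"); cv2.imwrite("pics/w20.png",f); p=s["position"];print(p,s["qvel"].round(3),np.degrees(yawof(s)))
np.savez("w20.npz",K=c[0],R=c[1],o=c[2],p=p)
for n,pt in(("A",(495.6,137.2,125)),("B",(492.6,237.2,125))): print(n,proj(c,pt))
ft,ct,_=grab("top");cv2.imwrite("pics/t20.png",cv2.resize(ft[190:300,100:260],None,fx=4.8,fy=4.8,interpolation=2))
fs,cs,_=grab("scene");cv2.imwrite("pics/s20.png",cv2.resize(fs[90:240,290:440],None,fx=4,fy=4,interpolation=2))
```

```text
shift cm [-0.04  0.01  0.1 ] turn [0.   0.   0.02] yaw now 91.8 t 28.95
[495.57440711 131.68835953 161.60385469] [-0.001  0.001  0.     0.    -0.     0.001] 91.76650375525796
A [277.94486515 234.73673476]
B [278.40995455  54.78133132]
```

View pics/w20.png

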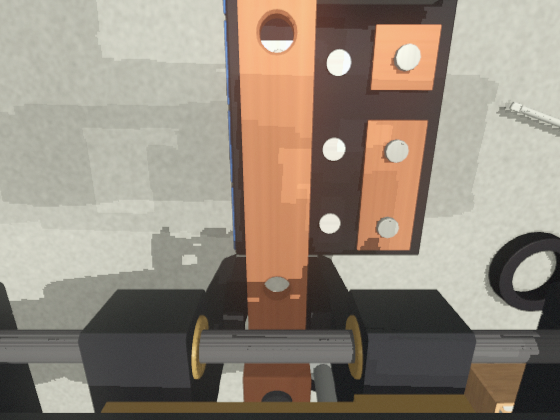

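View pics/t20.png

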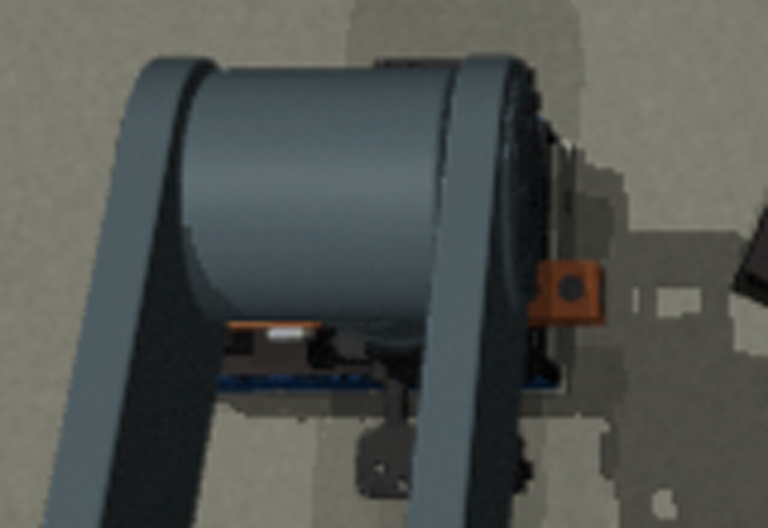

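View pics/s20.png

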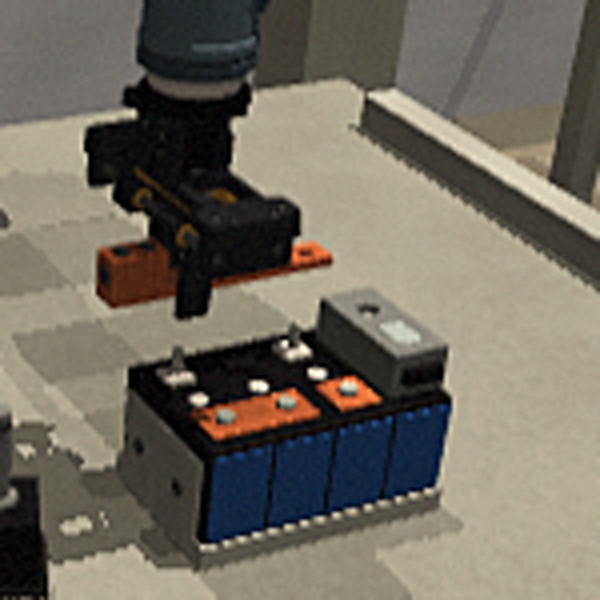

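Run:
```python
from h import *
d=np.load("w20.npz");c=(d["K"],d["R"],d["o"]);p=d["p"]
q=np.array([528.35,213.2]);a=np.radians(1.69)
P=lambda m:np.array([q[0]+np.cos(a)*m[0]-np.sin(a)*m[1],q[1]+np.sin(a)*m[0]+np.cos(a)*m[1],m[2]-1.0])
for m in((65,-100,100),(-65,-100,100)): print(m,proj(c,P(m)))
# hole A/B in world by camera now
M=R.from_rotvec(robot.sense()["tcp_rot"]).as_matrix()
for uv in((277.2,288.0),(276.7,31)): w=atz(c,uv,p[2]+22.4);print(w.round(1),(M.T@(w-p)).round(1))
f=cv2.imread("pics/w20.png");cv2.imwrite("pics/c20.png",np.hstack([cv2.resize(f[0:70,235:320],None,fx=4.5,fy=4.5),cv2.resize(f[250:320,235:320],None,fx=4.5,fy=4.5)]))
cv2.imwrite("pics/c20b.png",cv2.resize(f[190:270,220:430],None,fx=3.7,fy=3.7))
```

```text
(65, -100, 100) [418.35675537 253.20795325]
(-65, -100, 100) [235.48309409 252.90642847]
[495.1 136.8 184. ] [  5.1  -0.3 -22.4]
[491.7 237.3 184. ] [105.7  -0.6 -22.4]
```

View pics/c20.png

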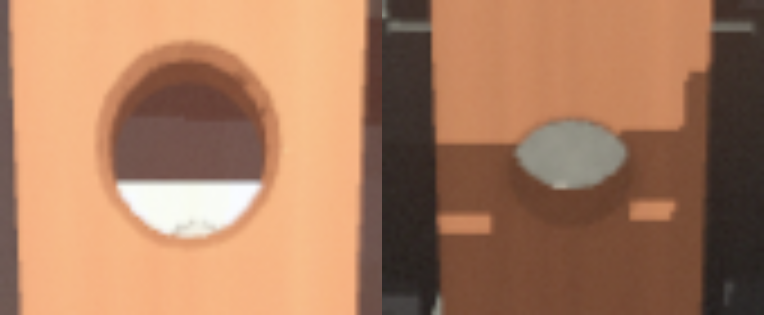

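View pics/c20b.png

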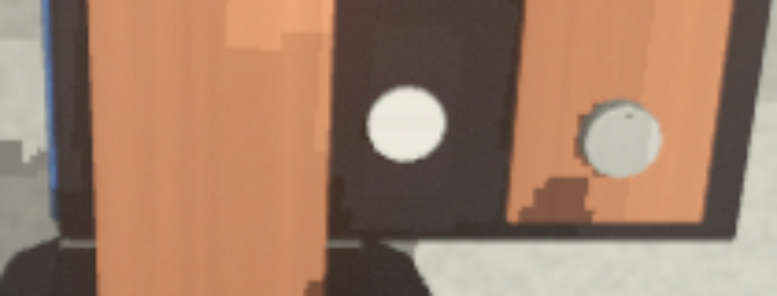

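Call:
step_arm --targets '[[[-0.05,0.06,0.1,0,0,0],[-0.05,0.06,0.1,0,0,0],[-0.05,0.06,0.1,0,0,0],[-0.05,0.06,0.1,0,0,0],[-0.05,0.06,0.1,0,0,0]]]'

```text
time_s: 29.72
position: [496.2, 131.2, 160.5]
tcp_rot: [-2.187, -2.255, 0.0]
wrist_force: [0.0, -0.8, -5.1]
opening: 0.279
```

Call:
step_arm --targets '[[[0,0,0,0,0,0],[0,0,0,0,0,0],[0,0,0,0,0,0],[0,0,0,0,0,0],[0,0,0,0,0,0]]]'

```text
time_s: 30.35
position: [496.2, 131.2, 160.5]
tcp_rot: [-2.187, -2.255, -0.0]
wrist_force: [-0.3, 0.7, -6.6]
opening: 0.283
```

Run:
```python
from h import *
s=robot.sense();p=s["position"];print(p,s["qvel"].round(3),s["opening"],s["wrist_force"])
f,c,_=grab("scene");M=R.from_rotvec(s["tcp_rot"]).as_matrix()
# link frame: x=-toolx, balance x 32.5 ; underside z=p+14.4; hole A at tool x 5.6
g=cv2.resize(f[110:250,300:420],None,fx=4.2,fy=4.2,interpolation=2)
def L(x,y,z): return p+M@np.array([31.6-x,y,-14.4-z])
for m in((-90,13,8),(-90,-13,8),(-90,13,0),(90,13,0),(90,13,36),(90,-13,36),(46,13,36)):
    u=proj(c,L(*m));print(m,u.round(1));cv2.circle(g,tuple(int(v) for v in (u-[300,110])*4.2+2),3,(0,255,0),1)
for m in((495.4,136.8,125),(492.5,236.8,125),(505.9,289.9,135)):
    u=proj(c,m);cv2.circle(g,tuple(int(v) for v in (u-[300,110])*4.2+2),3,(255,0,255),1)
cv2.imwrite("pics/s21.png",g)
f=robot.get_image("top")["frame"];cv2.imwrite("pics/t21.png",f)
```

```text
[496.15170199 131.21806467 160.53399205] [ 0.001 -0.     0.001 -0.001  0.001 -0.001] 0.28312289298516735 [-0.29986056  0.67903509 -6.57821412]
(-90, 13, 8) [373.1 154.4]
(-90, -13, 8) [368.3 150.8]
(-90, 13, 0) [372.8 156.9]
(90, 13, 0) [317.7 167.8]
(90, 13, 36) [318.3 156.2]
(90, -13, 36) [314.2 152.3]
(46, 13, 36) [332.6 153.5]
```

View pics/s21.png

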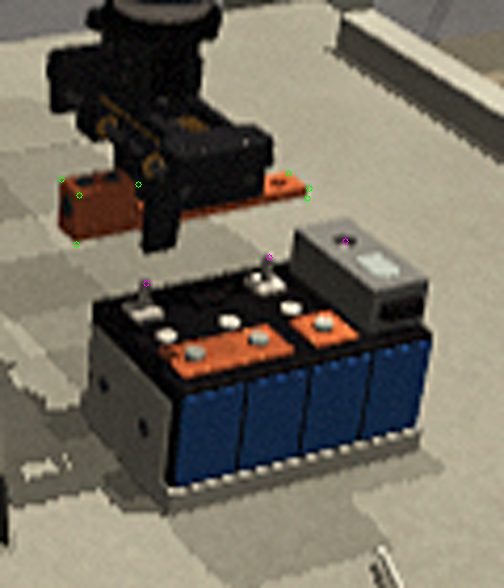

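View pics/t21.png

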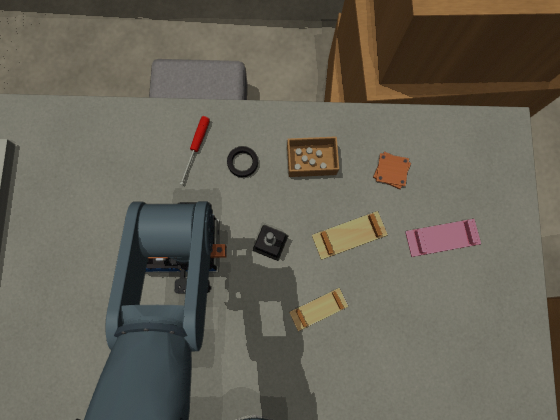

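Run:
```python
from bench import robot
print(robot.job_done())
```

```text
the job is handed in; nothing more can be done
None
```

I pressed the service button with the probe, put the probe back, and handed in with the copper link held level over the two studs; the robot's clock read about 30 s. `job_done` gives no verdict, so what follows is my own checks.

- **Button:** the probe tip met it at the expected height. It went about 5 mm down to a hard stop, with about 14 N on the probe, and stayed there for over 0.6 s. The button was back up in the next picture.
- **Probe:** it stands upright in its holder. Lowering it gave a brief push of about 29 N through the wrist, which was gone before I let go.
- **Link:**
  - I gripped it at its balance point, within about 1 mm, from the larger wooden cradle.
  - It weighs about 0.55–0.6 kg by the wrist force.
  - It is held level at 45 N, with the block end pointing away from the monitor box.
  - The underside is about 50 mm above the stud tips, and the holes are within about 1 mm of the stud axes by the wrist camera.
  - The scene camera agreed to about 1 pixel. The top camera could not check this because the arm blocked its view.
  - I saw no contact between the link and the module.
- **Other things on the bench:** the last top picture shows them all where they were.
- **Disagreements between cameras:** the top camera disagreed with the wrist camera by 2–3.5 pixels on the module, so I went by the wrist camera. The wrist camera itself was off by about 1–1.5 mm between views, and I corrected for that before pressing and gripping.

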